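# Clamp the vial

### The job

Two lever clamps stand on the bench with their sprung arms up; only one has a vial standing in its nest. Push that clamp's arm down by its thumb plate until the catch snaps and the arm stays down by itself on the vial, then let go. Leave the empty clamp's arm up and the vial standing in its nest.

Things in the scene. Friction and masses are not known exactly. Their poses are not given: they have to be found in the camera images.
- loaded_press (a point): Push here: top centre of the black thumb plate (50 mm along the arm, 34 across) on the arm's free end, towards the robot. Its x axis points along the arm to the hinge. Arm up: 142 mm above the bench. Pressed, it goes 17 mm level away from the hinge on its way down; the catch has snapped by 83 mm, hard stop at 74 mm; let go, it rests near 85 mm. 3 N at first, about 10 N near the end.
- loaded_arm (a joint): Steel arm of the clamp that holds the vial, rad: 0 up (26 degrees above level), 0.45 level, 0.51 hard stop. A spring swings it back to 0 unless the catch holds it, near 0.43. Aluminium base 200 x 66 x 10 mm, fixed; hinge at its far end, 74 mm up; from the hinge: nest 54 mm, catch block 122 mm, thumb plate 140 mm. Stands left or right of the grey bench reader, turned up to 20 degrees.
- vial_mid (a point): Centre of the amber screw-cap vial (25 mm across, 50 mm tall, loose) in that clamp's nest, 35 mm above the bench; z axis up. It stands in line between thumb plate and hinge, seen from above. A soft sprung foot under the arm bears on its cap when the arm is down. Other vials stand on the open bench.
- spare_arm (a joint): Arm of the other clamp, of the same make but with an empty nest; same values. It stays up, near 0.

How it is judged:
By the outcome, as a careful person would: the job done as asked, in the order asked, and still so for the second after the job is handed in, with the robot touching nothing.
It also fails if it takes over 29 s, if anything falls off the work surface, if the arm or the gripper's body presses on something with over 40 N, if the wrist force passes 120 N, or if a joint passes its speed limit or range.

### The arm

A 7-joint arm with a two-finger parallel gripper is mounted at the origin on a cart in front of the work surface, level with it; the furniture and walls round the work are solid. World frame = base frame: x ahead of the robot, y to its left, z up, the work surface at z = 0. Lengths are in m, angles in rad, forces in N, time in s.
With the tool pointing down it reaches from about 0.425 to 0.95 m from the base axis. Payload 4.7 kg.
Tool frame: the origin (TCP) lies at the very end of the fingers, on their centre line; the grasp point (between the pads) lies 19 mm behind it; z points along the fingers, x is the direction in which the jaws open and shut, and the axes are right-handed (so a half turn about z gives the same grasp; the last joint's range is limited). The gripper opens to 85 mm and grips with 20 to 120 N. Pads are 22 mm wide; open, the fingers measure 114 mm over their backs; the gripper's body (76 mm by 85 mm) begins 54 mm behind the grasp point. The pads swing forward as they close: fully open they stand 13 mm farther back than shut.
Start: joints at [1.137, 0.469, -0.049, 1.532, 0.024, 1.141, -0.082], TCP at [0.266, -0.62, 0.192] pointing down, gripper open.
Joint ranges: [-2.59, 2.59], [-0.33, 1.99], [-1.39, 1.29], [0.1, 2.45], [-1.04, 4.18], [0.21, 1.99], [-2.66, 2.66]. Speed limits (rad/s): [2.57, 2.57, 3.14, 3.14, 3.14, 3.14, 3.14].

### API

Orientations are given as a rotation vector (axis times angle).
In Python, from rig import env, grab_frame, camera_params gives the robot as it stands. The module is installed in compiled form; this text tells all that it offers.
- The arm moves only by the tool step_arm, never from a script. Its argument "motion" is a list of rows, each a list of 3 entries, a list of its own where there are three numbers: the opening, from 0 (shut) to 1 (fully open), then the shift along the tool's x, y, z in mm, then the turn about the tool's z in degrees. In form: [[hand, [tx, ty, tz], twist], ...]. A call has 1 to 20 rows; each row is the pose to reach, as a shift and turn from the pose commanded when the call began, along the tool's axes at that moment; what a row does not reach only later rows make up. A row lasts 1/12 s, in which the tool goes at most 41.7 mm and 7.16 degrees, less where a joint would pass 70% of its speed; a pose out of reach is approached as far as the arm can. A call with a gripper value outside its range is refused whole. The fingers move at their own pace and stop on an object; "newtons" is the grip in N (left out, the last holds). Time passes only in rows, so rows that repeat a pose let the fingers close. It gives the time, the measured TCP pose, the force and the opening at its end, in the units of the state.
- env.get_obs(): the state, without advancing time (a new reading comes with each control period).
- grab_frame(name): name is "side" or "top"; returns the picture (480x640x3 uint8, blue, green, red); there is no depth.
- camera_params(name): a dict with "fx", "fy", "cx", "cy" (pixels), "k1" (the pictures are not rectified: a ray, as slopes to the right and down, at radius r is drawn at 1 + k1 r^2 times it, then the intrinsics apply), "xyz" and "attitude" of the camera in the world. Camera axes: x right, y down, z forward; pixel columns grow to the right and rows downward; lengths in m; the calibration is good to about 2 mm. A picture is of the moment at which its call begins. camera_params takes no time and is no camera call.
- env.finish_job(): hands the job in, once; it reports no verdict.
The state is a dict: "clock": time; "joint_pos": joint angles; "joint_vel": joint speeds; "joint_torque": joint torques, N m; "tcp_pos": TCP position; "orientation": TCP orientation; "ft_force": force on the tool from outside, world axes, zero at the start; "wrist_torque": the same for the moment, N m; "width": opening from 0.0 (shut) to 1.0 (fully open).
Only numpy, scipy, OpenCV 4.12 (cv2) and the standard library are available. Lean on these libraries where they do the work, as an engineer would, in place of code of your own. Each camera call takes 0.05 s, during which the arm holds its last target.

## Working session

There is one attempt and no reset: what is moved stays moved. The work goes in short steps, Python scripts to look and compute and a tool call to move; the robot and the scene stay as the last step left them, time stands still between calls to the robot, and variables do not carry over. Pictures are saved under pics/ and viewed, and the job is handed in when it is done.

Besides the shell and the picture viewer there is one more tool, called by a JSON object that holds its "name" and its "arguments". step_arm: Moves the arm, as the interface text tells. Its arguments: {"type":"object","properties":{"motion":{"type":"array"},"newtons":{"type":"number"}},"required":["motion"]}

```bash
mkdir -p pics; python3 - <<'E'
from rig import env, grab_frame, camera_params
import cv2
for n in("top","side"):
    cv2.imwrite(f"pics/{n}0.png",grab_frame(n)); print(n,camera_params(n))
o=env.get_obs()
for k in("clock","tcp_pos","orientation","ft_force","width"):print(k,o[k])
E
```

```text
top {'fx': 598.343081358326, 'fy': 598.343081358326, 'cx': 326.6650922523988, 'cy': 241.6012778361721, 'k1': -0.08897235023964623, 'xyz': array([ 0.43897165, -0.04842083,  1.2731294 ]), 'attitude': array([-2.19638363,  2.1680379 , -0.13947781])}
side {'fx': 549.4888340067993, 'fy': 549.4888340067993, 'cx': 314.3898326692759, 'cy': 243.26546677511402, 'k1': -0.10960146422332685, 'xyz': array([0.07697387, 0.82907023, 0.66208162]), 'attitude': array([-0.5628532 ,  2.44128331, -1.46194804])}
clock 0.1
tcp_pos [ 0.26560989 -0.61990443  0.19087523]
orientation [-2.62190620e+00  1.72900127e+00  2.34522972e-03]
ft_force [-0.00922803  0.63838271 -0.61624112]
width 1.001324071808148
```

View pics/top0.png

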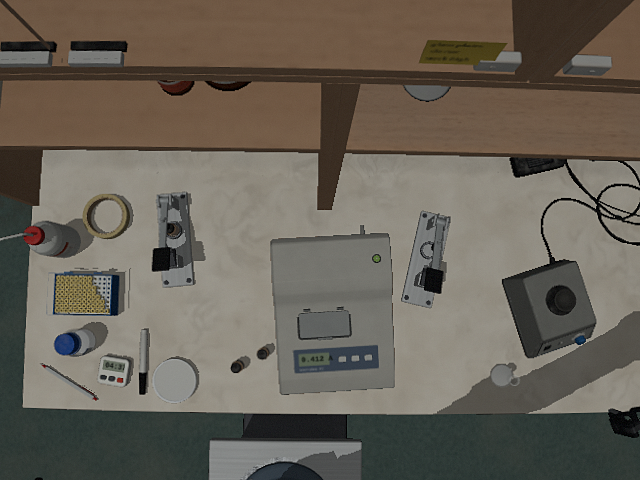

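View pics/side0.png

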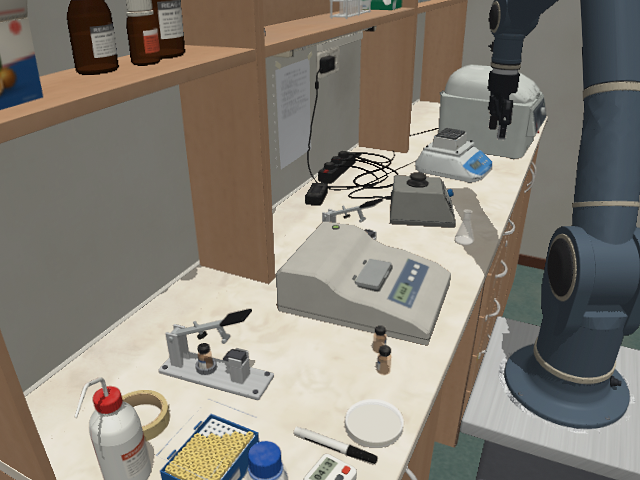

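```bash
cat > h.py <<'E'
import numpy as np, cv2
from scipy.spatial.transform import Rotation as R
from rig import camera_params
def K(n):
    p=camera_params(n);return p,np.array([[p['fx'],0,p['cx']],[0,p['fy'],p['cy']],[0,0,1.]]),np.array([p['k1'],0,0,0,0.])
def ray(n,uv):
    p,k,d=K(n);x=cv2.undistortPoints(np.array([[uv]],float),k,d)[0,0]
    return p['xyz'],R.from_rotvec(p['attitude']).apply([x[0],x[1],1])
def onz(n,uv,z):
    o,d=ray(n,uv);return o+d*(z-o[2])/d[2]
def tri(uv1,uv2):
    o1,d1=ray("top",uv1);o2,d2=ray("side",uv2)
    s=np.linalg.lstsq(np.c_[d1,-d2],o2-o1,rcond=None)[0]
    a=o1+s[0]*d1;b=o2+s[1]*d2;return (a+b)/2,np.linalg.norm(a-b)
def proj(n,P):
    p,k,d=K(n);r=R.from_rotvec(p['attitude']).inv()
    return cv2.projectPoints(np.array([P],float),r.as_rotvec(),-r.apply(p['xyz']),k,d)[0][0,0]
E
python3 - <<'E'
import cv2,numpy as np
from h import *
t=cv2.imread("pics/top0.png");s=cv2.imread("pics/side0.png")
a=cv2.resize(t[180:300,140:210],None,fx=5,fy=5,interpolation=cv2.INTER_CUBIC)
b=cv2.resize(t[200:320,390:460],None,fx=5,fy=5,interpolation=cv2.INTER_CUBIC)
cv2.imwrite("pics/ct.png",np.hstack([a,b]))
cv2.imwrite("pics/cs.png",cv2.resize(s[295:405,150:290],None,fx=5,fy=5,interpolation=cv2.INTER_CUBIC))
for n,im,(x0,y0,x1,y1) in(("top",t,(145,235,180,280)),("side",s,(215,300,260,330)),("top",t,(415,255,450,300))):
    m=(im[y0:y1,x0:x1].max(2)<50).astype(np.uint8)
    c=max(cv2.findContours(m,0,2)[0],key=cv2.contourArea)+[x0,y0]
    M=cv2.moments(c);u=(M['m10']/M['m00'],M['m01']/M['m00'])
    print(n,cv2.contourArea(c),u,cv2.minAreaRect(c), onz(n,u,.14))
E
```

```text
top 460.5 (163.4491494752081, 258.47774158523345) ((164.0, 257.0), (24.0, 26.0), 0.0) [0.51719813 0.23112869 0.14      ]
side 226.0 (235.41592920353983, 317.2794985250737) ((235.4412078857422, 317.26470947265625), (9.943960189819336, 33.71245193481445), 75.96376037597656) [0.51667623 0.23616006 0.14      ]
top 427.5 (431.6284600389863, 279.5259259259259) ((431.5192565917969, 278.40386962890625), (21.965007781982422, 26.083446502685547), 11.309932708740234) [ 0.4840234  -0.27932903  0.14      ]
```

View pics/ct.png

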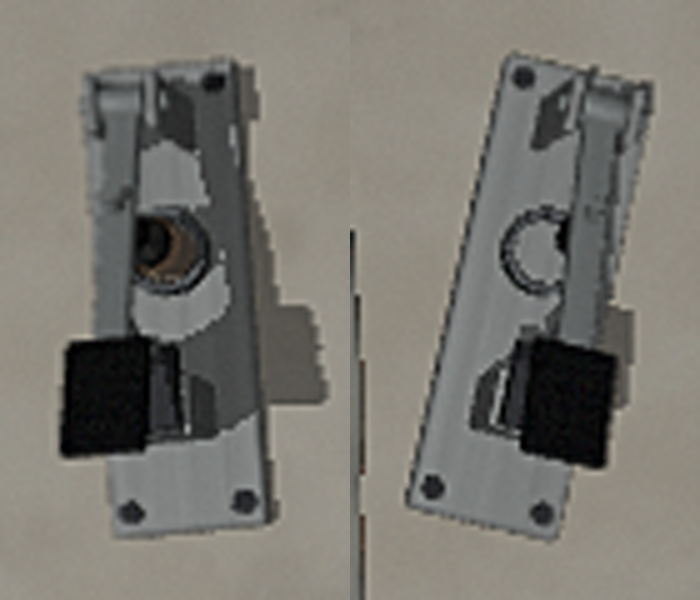

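View pics/cs.png

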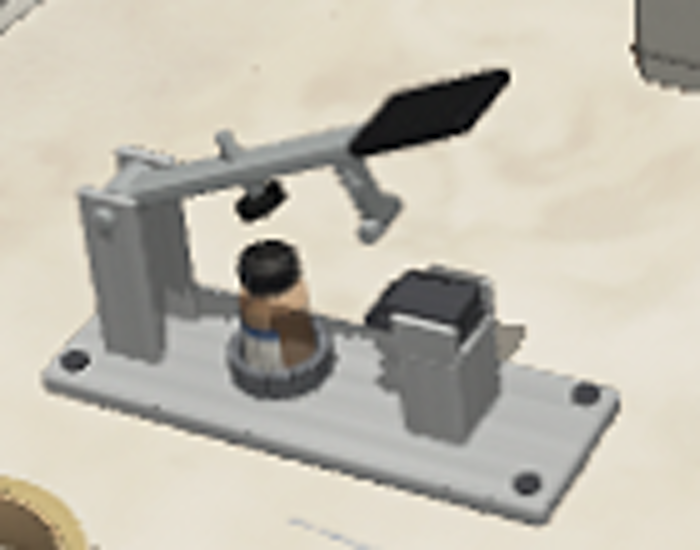

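```bash
python3 - <<'E'
from h import *
f=lambda a,b:(a/5+140-.4,b/5+180-.4)
c=[onz("top",f(*p),.01) for p in((85,75),(232,60),(268,522),(112,537))]
print(np.round(c,4))
A=(c[0]+c[1])/2;B=(c[2]+c[3])/2;d=A-B;print("axis yaw deg",np.degrees(np.arctan2(d[1],d[0])),np.linalg.norm(d))
d/=np.linalg.norm(d)
P=onz("top",f(106,397),.142);print("plate",P)
print(tri(f(106,397),(236.2,317.2)))
# lateral offset of plate from axis
n=np.array([-d[1],d[0]]);print("lat",n@(P-B)[:2],"along from near end",d[:2]@(P-B)[:2])
from rig import env
o=env.get_obs();print(R.from_rotvec(o['orientation']).as_matrix().round(4))
# shelf edge / things
print(onz("top",(326,208),.3),onz("top",(100,150),.4))
E
```

```text
[[0.6628 0.2835 0.01  ]
 [0.6702 0.2205 0.01  ]
 [0.4733 0.1983 0.01  ]
 [0.4659 0.2641 0.01  ]]
axis yaw deg 6.029399653293362 0.19799097377791533
plate [0.51599316 0.23564773 0.142     ]
(array([0.51577477, 0.23587209, 0.1403101 ]), np.float64(0.0007647912000967171))
lat -0.00043571265030045416 along from near end 0.0465991113848246
[[ 3.939e-01 -9.192e-01 -7.000e-04]
 [-9.192e-01 -3.939e-01  1.600e-03]
 [-1.800e-03  1.000e-04 -1.000e+00]]
[ 0.59315106 -0.07230135  0.3       ] [0.66046981 0.26975124 0.4       ]
```

{"name": "step_arm", "arguments": {"motion": [[0, [0, 0, -30], 0], [0, [0, 0, -60], 0], [0, [-19, -34, -60], -3], [0, [-38, -68, -60], -6], [0, [-57, -102, -60], -9], [0, [-76, -136, -60], -12], [0, [-95, -170, -60], -15], [0, [-114, -204, -60], -18], [0, [-133, -238, -60], -21], [0, [-152, -272, -60], -24], [0, [-171, -306, -60], -27], [0, [-190, -340, -60], -30], [0, [-209, -374, -60], -33], [0, [-228, -407, -60], -36], [0, [-228, -407, -60], -36], [0, [-228, -407, -60], -36]]}}

```text
clock: 1.43
tcp_pos: [0.5514, -0.2474, 0.2513]
orientation: [-3.03, 0.825, 0.001]
ft_force: [-0.7, -0.5, -1.3]
width: 0.0
```

```bash
cat > d.py <<'E'
import sys
from h import *
from rig import env
o=env.get_obs();M=R.from_rotvec(o['orientation']).as_matrix();p=np.array(o['tcp_pos'])
T=np.array(eval(sys.argv[1]))
print(o['clock'],p.round(4),"yaw x",np.degrees(np.arctan2(M[1,0],M[0,0])),"shift mm",(M.T@(T-p)*1000).round(1),"F",np.round(o['ft_force'],1),o['width'],np.round(o['joint_pos'],2))
E
python3 d.py "[.516,.236,.18]"
```

```text
1.4333 [ 0.5514 -0.2474  0.2513] yaw x -30.47589643315698 shift mm [-275.6 -398.6   72. ] F [-0.7 -0.5 -1.3] 5.5397505762739427e-05 [ 0.62  0.33 -0.35  1.62  0.12  1.21 -0.29]
```

{"name": "step_arm", "arguments": {"motion": [[0, [-20, -29, 0], -3], [0, [-40, -58, 0], -6], [0, [-60, -87, 0], -9], [0, [-80, -116, 0], -12], [0, [-100, -145, 0], -15], [0, [-120, -174, 0], -18], [0, [-140, -203, 0], -21], [0, [-160, -231, 0], -24], [0, [-180, -260, 0], -27], [0, [-200, -289, 0], -30], [0, [-220, -318, 0], -33], [0, [-240, -347, 0], -36], [0, [-260, -376, 10], -36.5], [0, [-276, -399, 30], -36.5], [0, [-276, -399, 55], -36.5], [0, [-276, -399, 72], -36.5], [0, [-276, -399, 72], -36.5], [0, [-276, -399, 72], -36.5]]}}

```text
clock: 2.93
tcp_pos: [0.5176, 0.2315, 0.179]
orientation: [3.136, 0.152, -0.003]
ft_force: [0.6, 0.2, 0.1]
width: -0.003
```

```bash
python3 d.py "[.516,.236,.148]"; python3 - <<'E'
from rig import grab_frame
import cv2,numpy as np
t=grab_frame("top");s=grab_frame("side")
cv2.imwrite("pics/b1.png",np.hstack([cv2.resize(t[170:310,100:240],(400,400)),cv2.resize(s[270:410,140:280],(400,400))]))
E
```

```text
2.9333 [0.5176 0.2315 0.179 ] yaw x 5.547383642807208 shift mm [-1.1 -4.7 31. ] F [0.6 0.2 0.1] -0.003284651793432208 [ 0.02  0.38 -0.66  1.78  0.26  1.07 -0.64]
```

View pics/b1.png

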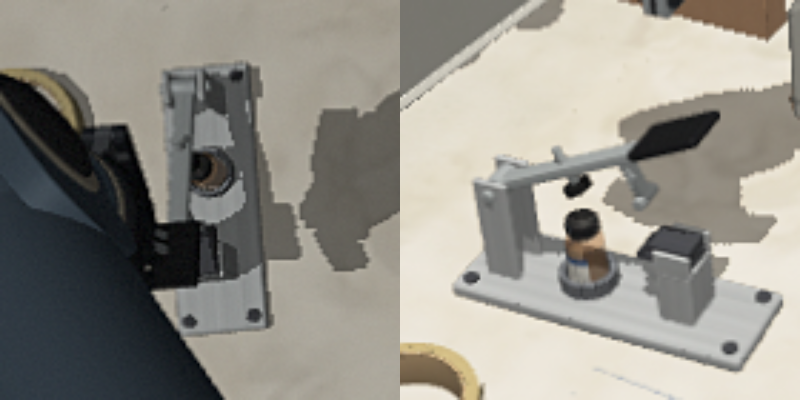

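```bash
python3 - <<'E'
from rig import grab_frame
import cv2
from h import *
s=grab_frame("side");cv2.imwrite("pics/s2.png",s)
print(proj("side",(.5176,.2315,.179)),proj("side",(.516,.236,.142)))
E
```

```text
[234.62056192 295.60737267] [235.72249573 316.32708941]
```

View pics/s2.png

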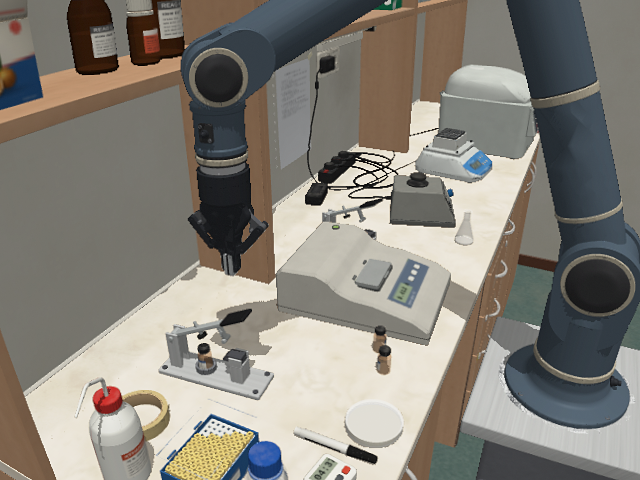

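```bash
python3 - <<'E'
import cv2
from h import *
print(proj("side",(.2656,-.62,.191)),proj("side",(.2656,-.62,0)))
s0=cv2.imread("pics/side0.png");s=cv2.imread("pics/s2.png")
cv2.imwrite("pics/c3.png",np.hstack([cv2.resize(s0[60:160,460:560],(400,400)),cv2.resize(s[230:330,180:280],(400,400))]))
E
```

```text
[493.01262661 153.70102087] [483.7627361  218.47644035]
```

View pics/c3.png

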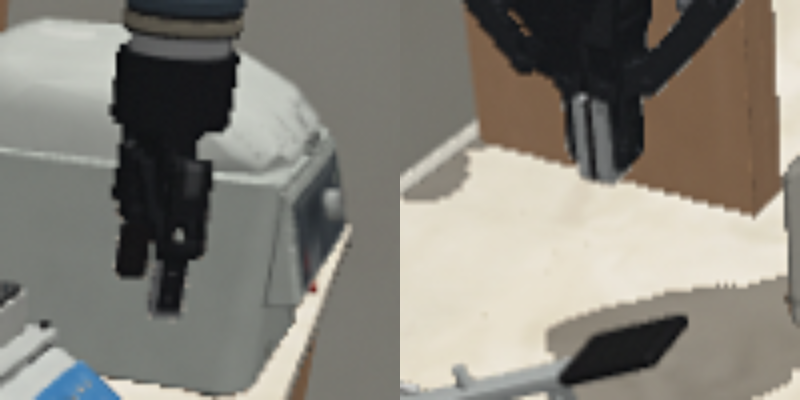

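```bash
python3 - <<'E'
from rig import grab_frame
import cv2
from h import *
t=grab_frame("top");cv2.imwrite("pics/t2.png",t)
for z in(.179,.20,.217,.23):print(z,onz("side",(229.3,275.5),z))
for z in(.179,.217,.28,.35):print(z,proj("top",(.5176,.2315,z)))
E
```

```text
0.179 [0.55997911 0.18372825 0.179     ]
0.2 [0.53898243 0.21178186 0.2       ]
0.217 [0.52198512 0.23449192 0.217     ]
0.23 [0.50898718 0.25185844 0.23      ]
0.179 [158.09893473 256.71201741]
0.217 [152.70856   255.0913206]
0.28 [142.88455281 252.134702  ]
0.35 [130.43870163 248.38361295]
```

View pics/t2.png

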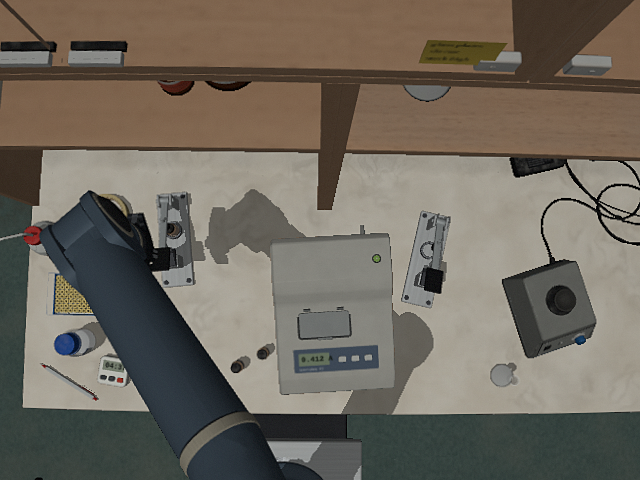

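{"name": "step_arm", "arguments": {"motion": [[0, [-2, -2, 10], 0], [0, [-3, -4, 20], 0], [0, [-3, -4, 25], 0], [0, [-3, -4, 25], 0], [0, [-3, -4, 25], 0]]}}

```text
clock: 3.55
tcp_pos: [0.5137, 0.237, 0.1542]
orientation: [3.137, 0.157, -0.002]
ft_force: [-0.3, 0.1, -0.2]
width: 0.002
```

```bash
python3 d.py "[.516,.236,.148]"; python3 - <<'E'
from rig import grab_frame
import cv2
from h import *
s=grab_frame("side");cv2.imwrite("pics/s3.png",cv2.resize(s[230:350,180:300],(600,600),interpolation=cv2.INTER_CUBIC))
E
```

```text
3.55 [0.5137 0.237  0.1542] yaw x 5.712894916271698 shift mm [2.2 1.3 6.2] F [-0.3  0.1 -0.2] 0.0016184128285401998 [ 0.    0.41 -0.66  1.81  0.29  1.02 -0.67]
```

View pics/s3.png

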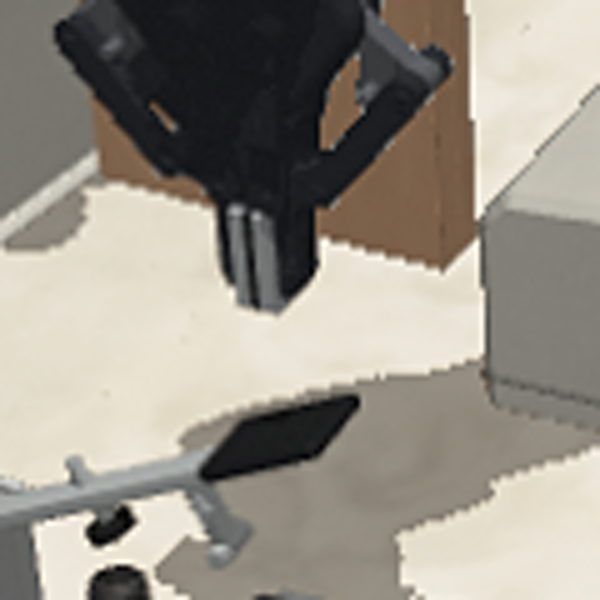

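```bash
python3 - <<'E'
from rig import grab_frame
import cv2
from h import *
t=grab_frame("top");cv2.imwrite("pics/t3.png",cv2.resize(t[190:310,90:210],(600,600),interpolation=cv2.INTER_CUBIC))
for z in (.154,.19):print(proj("side",(.5137,.237,z)),proj("top",(.5137,.237,z)))
for z in(.18,.185,.19,.195,.2):print(z,onz("side",(232.4,291),z))
E
```

```text
[235.99131385 310.91621696] [158.45733621 259.75079799]
[234.21013145 292.10026682] [153.48629412 258.35255864]
0.18 [0.52739722 0.22301472 0.18      ]
0.185 [0.52272557 0.22930053 0.185     ]
0.19 [0.51805391 0.23558635 0.19      ]
0.195 [0.51338226 0.24187217 0.195     ]
0.2 [0.50871061 0.24815799 0.2       ]
```

View pics/t3.png

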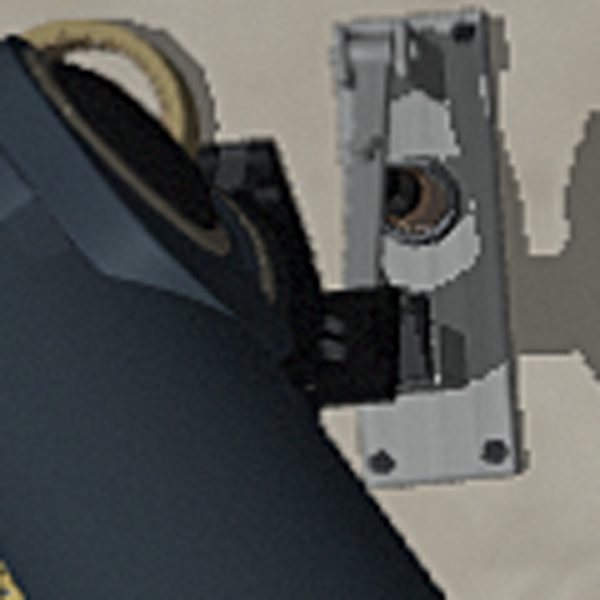

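{"name": "step_arm", "arguments": {"motion": [[0, [2, 1, 6], 0], [0, [2, 1, 12], 0], [0, [2, 1, 18], 0], [0, [2, 1, 24], 0], [0, [2, 1, 28], 0], [0, [2, 1, 30], 0], [0, [2, 1, 30], 0]]}}

```text
clock: 4.23
tcp_pos: [0.5158, 0.2362, 0.1241]
orientation: [3.137, 0.156, -0.002]
ft_force: [0.8, 0.7, 0.0]
width: 0.0
```

```bash
python3 d.py "[.516,.236,.148]"; python3 - <<'E'
from rig import grab_frame
import cv2
from h import *
s=grab_frame("side");cv2.imwrite("pics/s4.png",cv2.resize(s[270:390,180:300],(600,600),interpolation=cv2.INTER_CUBIC))
E
```

```text
4.2333 [0.5158 0.2362 0.1241] yaw x 5.703478287648938 shift mm [  0.2   0.2 -23.9] F [0.8 0.7 0. ] 0.00029014602540463545 [-0.01  0.44 -0.64  1.84  0.31  0.97 -0.69]
```

View pics/s4.png

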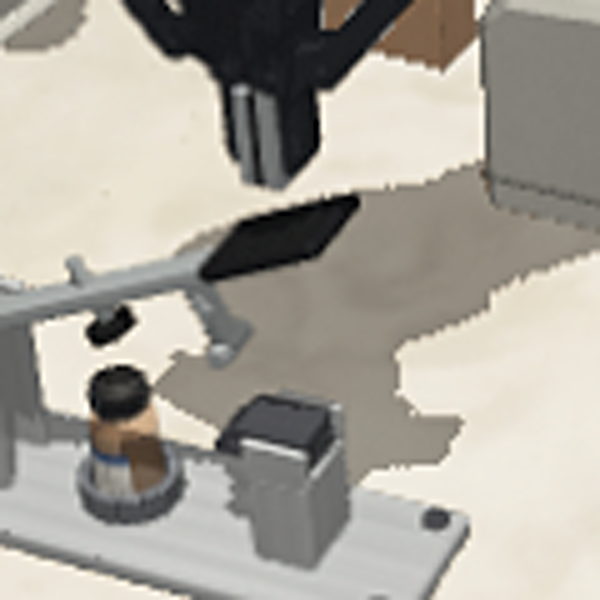

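{"name": "step_arm", "arguments": {"motion": [[0, [0, 0, 5], 0], [0, [0, 0, 10], 0], [0, [-1, 0, 15], 0], [0, [-2, 0, 20], 0], [0, [-4, 0, 25], 0], [0, [-5, 0, 30], 0], [0, [-5, 0, 30], 0]]}}

```text
clock: 4.87
tcp_pos: [0.5105, 0.2359, 0.094]
orientation: [3.138, 0.157, -0.001]
ft_force: [-0.9, 0.5, 3.0]
width: 0.003
```

```bash
python3 d.py "[.516,.236,.148]"; python3 - <<'E'
from rig import grab_frame
import cv2
from h import *
s=grab_frame("side");cv2.imwrite("pics/s5.png",cv2.resize(s[270:390,180:300],(600,600),interpolation=cv2.INTER_CUBIC))
E
```

```text
4.8667 [0.5105 0.2359 0.094 ] yaw x 5.727509770359512 shift mm [  5.4   0.5 -54. ] F [-0.9  0.5  3. ] 0.0031744440253761905 [-0.03  0.47 -0.63  1.88  0.34  0.91 -0.72]
```

View pics/s5.png

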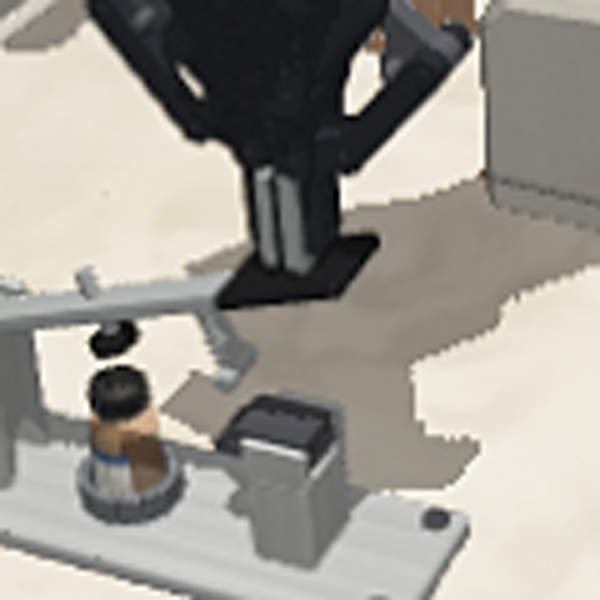

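{"name": "step_arm", "arguments": {"motion": [[0, [-2, 0, 5], 0], [0, [-4, 0, 10], 0], [0, [-5, 0, 15], 0], [0, [-7, 0, 20], 0], [0, [-8, 0, 25], 0], [0, [-9, 0, 30], 0], [0, [-9, 0, 33], 0], [0, [-9, 0, 33], 0]]}}

```text
clock: 5.58
tcp_pos: [0.5015, 0.2351, 0.0618]
orientation: [3.137, 0.157, -0.002]
ft_force: [-3.2, -1.5, 7.3]
width: -0.005
```

```bash
python3 d.py "[.516,.236,.148]"; python3 - <<'E'
from rig import grab_frame
import cv2
from h import *
s=grab_frame("side");cv2.imwrite("pics/s6.png",cv2.resize(s[270:390,180:300],(600,600),interpolation=cv2.INTER_CUBIC))
E
```

```text
5.5833 [0.5015 0.2351 0.0618] yaw x 5.713549394835006 shift mm [ 14.4   0.6 -86.2] F [-3.2 -1.5  7.3] -0.0046448869922609 [-0.05  0.5  -0.61  1.92  0.38  0.84 -0.76]
```

View pics/s6.png

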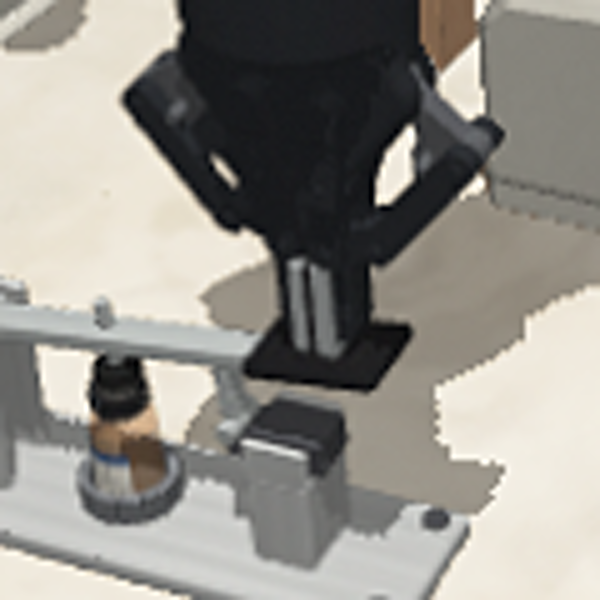

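{"name": "step_arm", "arguments": {"motion": [[0, [-1, 0, 4], 0], [0, [-1, 0, 8], 0], [0, [-2, 0, 12], 0], [0, [-2, 0, 14], 0], [0, [-2, 0, 14], 0]]}}

```text
clock: 6.05
tcp_pos: [0.4994, 0.2349, 0.0471]
orientation: [3.138, 0.157, -0.002]
ft_force: [-1.5, -0.5, 3.8]
width: -0.001
```

```bash
python3 d.py "[.516,.236,.148]"; python3 - <<'E'
from rig import grab_frame
import cv2
from h import *
s=grab_frame("side");cv2.imwrite("pics/s7.png",cv2.resize(s[270:390,180:300],(600,600),interpolation=cv2.INTER_CUBIC))
E
```

```text
6.05 [0.4994 0.2349 0.0471] yaw x 5.719713727614543 shift mm [  16.5    0.6 -100.9] F [-1.5 -0.5  3.8] -0.0007960757470955762 [-0.06  0.52 -0.6   1.94  0.39  0.81 -0.77]
```

View pics/s7.png

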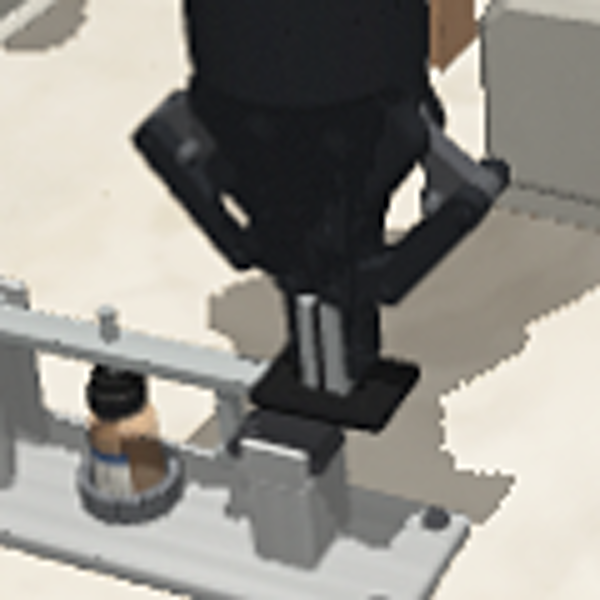

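{"name": "step_arm", "arguments": {"motion": [[0, [0, 0, 2], 0], [0, [0, 0, 4], 0], [0, [0, 0, 4], 0], [0, [0, 0, 4], 0]]}}

```text
clock: 6.43
tcp_pos: [0.4992, 0.2349, 0.0438]
orientation: [3.137, 0.156, -0.003]
ft_force: [-4.2, -0.3, 8.4]
width: -0.001
```

{"name": "step_arm", "arguments": {"motion": [[0, [0, 0, -4], 0], [0, [0, 0, -8], 0], [0, [0, 0, -14], 0], [0, [0, 0, -22], 0], [0, [0, 0, -30], 0], [0, [0, 0, -30], 0], [0, [0, 0, -30], 0]]}}

```text
clock: 7.02
tcp_pos: [0.5008, 0.2349, 0.0745]
orientation: [-3.137, -0.155, -0.002]
ft_force: [0.1, -0.4, 0.2]
width: -0.001
```

```bash
python3 d.py "[.516,.236,.148]"; python3 - <<'E'
from rig import grab_frame
import cv2
from h import *
s=grab_frame("side");cv2.imwrite("pics/s8.png",cv2.resize(s[270:390,180:300],(600,600),interpolation=cv2.INTER_CUBIC))
E
```

```text
7.0167 [0.5008 0.2349 0.0745] yaw x 5.67469506647955 shift mm [ 15.3   0.3 -73.5] F [ 0.1 -0.4  0.2] -0.000769432835586591 [-0.04  0.48 -0.62  1.92  0.36  0.86 -0.74]
```

View pics/s8.png

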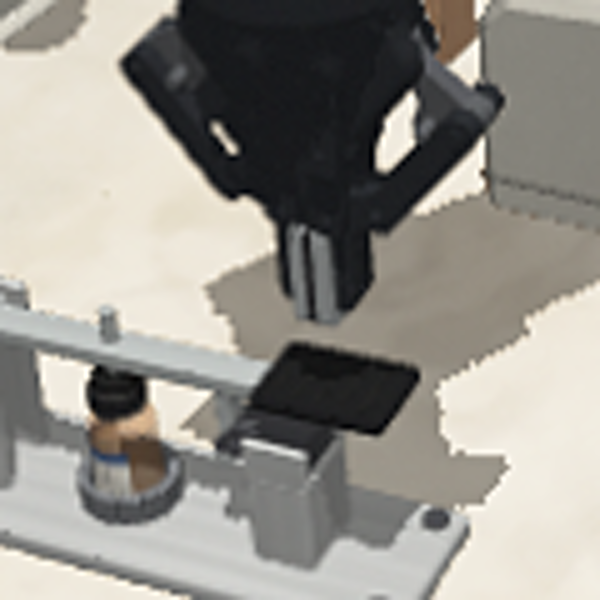

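The catch holds: the arm stays down with the fingers clear of it. I'll back off further and check both clamps.

{"name": "step_arm", "arguments": {"motion": [[0, [0, 0, -30], 0], [0, [0, 0, -60], 0], [0, [0, 0, -90], 0], [0, [0, 0, -110], 0], [0, [0, 0, -110], 0], [0, [0, 0, -110], 0], [0, [0, 0, -110], 0], [0, [0, 0, -110], 0]]}}

```text
clock: 7.73
tcp_pos: [0.4994, 0.234, 0.1822]
orientation: [3.136, 0.156, -0.004]
ft_force: [-0.0, -0.9, -0.2]
width: 0.0
```

```bash
python3 d.py "[.516,.236,.148]"; python3 - <<'E'
from rig import grab_frame
import cv2
from h import *
s=grab_frame("side");t=grab_frame("top")
cv2.imwrite("pics/s9.png",np.hstack([cv2.resize(s[270:410,150:290],(400,400)),cv2.resize(s[170:270,300:400],(400,400))]))
cv2.imwrite("pics/t9.png",t)
E
```

```text
7.7333 [0.4994 0.234  0.1822] yaw x 5.692517734785308 shift mm [16.9 -0.4 34.1] F [-0.  -0.9 -0.2] 0.00011697733729467158 [ 0.02  0.35 -0.68  1.81  0.25  1.07 -0.65]
```

View pics/s9.png

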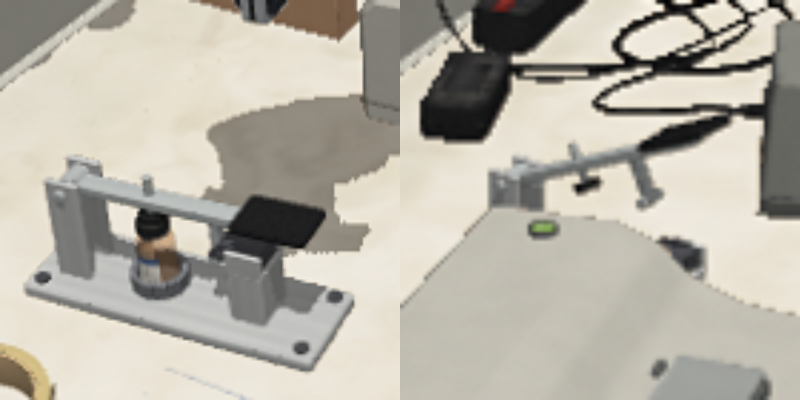

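View pics/t9.png

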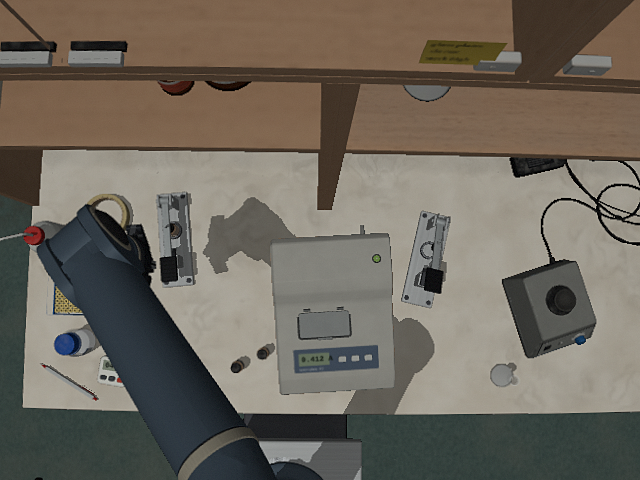

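The left clamp's arm is level on the vial, which is upright in its nest (side picture, about (205,352)). The thumb plate is at about (169,268) in the top picture. The spare clamp's arm is still up, and the gripper is clear of everything.

```bash
python3 - <<'E'
from rig import env
print(env.finish_job())
E
```

```text
the job is handed in; nothing more can be done
None
```

I pushed the loaded (left) clamp's arm down by its thumb plate with the fingers shut until the catch snapped. Then I let go, backed about 14 cm up and handed the job in at about 8 s.

**Final checks:**
- In the last pictures the loaded arm stays down by itself on the vial, and the vial stands upright in its nest.
- The spare arm is still up.
- The wrist force reads about zero. The push readings, taken at the end of each move, peaked near 9 N. The upward push fell from 7.3 N to 3.8 N around the snap.

**One disagreement:** in the side camera the fingertips appeared about 37 mm higher than the reported TCP. The two cameras agreed on where the plate was, to within 1 mm. I went by the pictures and the force reading, and contact came at the height they implied. The cause of the offset was not found.

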